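Clamp and lock a sketchbook in the book press

TASK

Set the sketchbook in the book press for re-gluing its spine: lower it spine up between the two open jaws, covers facing the jaws, until it stands on the press's base plate, and let go of it only there. Then turn the crank clockwise as far as it goes, so that the sprung pad grips the book firmly, and only after that turn the black bar knob clockwise past its detent until it clicks over into its locked position, and let it go there. Leave the glue pot, the glass jar and the scissors where they are.

Things in the scene. Friction and masses are not known exactly. Their poses are not given: they have to be found in the camera images.
- press: Grey bench book press, fixed (all sizes of all things in mm). Origin: centre of the underside of its base plate (200 in x, 360 in y, 20 thick), z up. Upright aluminium jaws stand across y. Crank on a gear housing (90 square, top at z = 80) at y = -125; lock knob on a block (190 x 70, top at z = 70) at y = +125.
- bed (a point): Middle of the bed, on top of the base plate, 20 above the table, axes as the press: where the underside of the book should stand, its x along the bed's x. Fully open, the jaw faces are 24 (fixed) and 26 (pad) away in +y and -y; their tops are 55 above the bed. Steel guide rods, 12 in diameter, run along y at x = -80 and +80, 25 above the bed: the book stands between them.
- fixed_jaw: The fixed jaw of the press, a plate 190 long (x), 20 thick; its origin coincides with that of the press; its clamping face is at y = +40, z 20 to 75.
- pad: The sprung aluminium pad, 130 long (x), 8 thick, on the moving jaw. Its origin coincides with that of the press when the jaw is fully open and moves along the press's +y as the jaw closes; its clamping face is at y = -10 in its own frame, z 25 to 75. It can spring back up to 9 towards the jaw.
- crank (a joint): Angle of the crank, 0 (jaw fully open) to 2.8 rad (end stop), growing clockwise seen from above; it starts between 0 and 0.5. Each radian moves the jaw 10 mm in the press's +y. With the book resting on the fixed jaw the pad meets it at about 2.2 rad. It stays where it is left; turning takes about 5 N at the handle.
- crank_axis (a point): Point on the vertical axis of the crank, at the grip height of the handle (z = 122 above the table). The handle goes round it at a radius of 50. Its x axis points to the handle.
- handle_grip (a point): Middle of the upright wooden crank handle, 17 in diameter, 46 tall (z 96 to 142), free to spin on its pin, so it can be held with a gripper that does not turn. The steel crank arm lies just under it. Its orientation is meaningless.
- lock_knob (a joint): Angle of the lock knob, growing clockwise seen from above. A sprung link makes it snap to one of its two end stops: 0 (unlocked, the start) or 1.2 rad (locked). The hump between them is at 0.6 rad; let go before it, the knob springs back to 0. Turning it takes up to about 0.2 N m.
- knob_grip (a point): Middle of the lock knob's black grip bar, on its vertical axis, 111 above the table: the bar is 56 long (x axis of the point), 14 thick (y), 38 tall (89 to 127 above the table), over a disc of 64 diameter. The axes turn with the knob; x points to the white mark: unlocked 0.6 rad counter-clockwise from the press's x, locked 0.6 clockwise.
- book: Grey cloth hardback sketchbook, 110 mm long (x), 28 thick (y, cover to cover), 110 tall (z), 0.25 kg, standing on the table spine up. Origin: centre of its underside. Either cover may face either jaw.
- glue_pot: White glue jar, 60 in diameter, 85 tall, standing; origin at the centre of its underside. A bystander.
- glass_jar: Glass jar, 56 in diameter, 100 tall, standing; origin at the centre of its underside. A bystander.
- scissors: Scissors with blue handles, about 180 long (x) and 90 wide, 12 tall, lying flat; origin under the pivot region. A bystander.

How it is judged:
On the way, in this order (a step that is already met when the one before it is completed fails the run):
1. the book stands spine up on the bed between the open jaws and has been let go (x of book in the frame of press between -0.026 and 0.026 m and y of book in the frame of press between -0.005 and 0.032 m and z of book in the frame of press below 0.025 m and angle between book's own z axis and vertical below 0.12 rad and angle between the x axis of book and the x axis of press, either way round below 0.2 rad and contact force between book and the fingers below 0.1 N), for 0.2 s.
2. the crank has brought the pad onto the book, which is gripped between pad and fixed jaw (x of book in the frame of press between -0.026 and 0.026 m and y of book in the frame of press between -0.005 and 0.032 m and z of book in the frame of press below 0.025 m and angle between book's own z axis and vertical below 0.12 rad and angle between the x axis of book and the x axis of press, either way round below 0.2 rad and contact force between book and pad above 3 N and contact force between book and fixed_jaw above 2 N), for 0.2 s.
3. the lock knob has clicked over into its locked position (all of step 2 and value of joint lock_knob above 1 rad), for 0.2 s.
At the end, for the whole second after the job is handed in: The book stands spine up and at rest on the bed between the guide rods (within 5 mm of the bed, tilt under 0.12 rad, yaw within 0.2 rad of the jaws), pressed by the pad with over 3 N and by the fixed jaw with over 2 N; the lock knob rests in its locked position (over 1.1 rad) (all of step 2 and value of joint lock_knob above 1.1 rad and linear speed of book below 0.02 m/s); the robot touches nothing.
It fails at once if a bystander (glue pot, glass jar, scissors) is moved by more than 30 mm or tipped over (distance of any of glue_pot, glass_jar, scissors from where it was at the start of the episode above 0.03 m or angle between any of glue_pot, glass_jar, scissors's own z axis and vertical above 0.5 rad).
It fails at once if the book is dropped: in free fall over the press more than 15 mm above its bed (horizontal distance between book and press below 0.12 m and height (world z) of book above 0.035 m and contact force between book and anything else below 0.02 N).
It also fails if it takes over 72 s, if anything falls off the work surface, if the arm or the gripper's body presses on something with over 40 N, if the wrist force passes 120 N, or if a joint passes its speed limit or range.

ROBOT

A 6-joint arm with a two-finger parallel gripper is mounted at the origin on the work surface. World frame = base frame: x ahead of the robot, y to its left, z up, the work surface at z = 0. Lengths are in m, angles in rad, forces in N, time in s.
With the tool pointing down it reaches from about 0.4 to 0.825 m from the base axis. Payload 7 kg.
Tool frame: the origin (TCP) lies at the very end of the fingers, on their centre line; the grasp point (between the pads) lies 19 mm behind it (arm.grasp_offset is the distance from the TCP to the grasp point, in m); z points along the fingers, y is the line along which they close (so a half turn about z gives the same grasp; the last joint's range is limited). The gripper opens to 88 mm and grips with 3 to 60 N. Pads are 19 mm wide; open, the fingers measure 130 mm over their backs; the gripper's body (78 mm by 193 mm) begins 47 mm behind the grasp point.
Start: joints at [1.539, 0.359, 0.012, 0, -1.224, -0.288], TCP at [0.212, 0.641, 0.227] pointing down, gripper open.
Joint ranges: [-3.07, 3.07], [-1.43, 2.12], [-1.02, 1.25], [-3.03, 1.67], [-3.05, -0], [-3.03, 3.03]. Speed limits (rad/s): [2.39, 2.39, 3.01, 3.14, 3.14, 3.14].

INTERFACE

Orientations are given as [roll, pitch, yaw] about the fixed x, y, z axes, in that order (R = Rz(yaw) Ry(pitch) Rx(roll)).
In Python, from station import get_state, cams, arm, nets gives the robot as it stands.
- The arm moves only by the shell command python3 -m creep 'ROWS' [FORCE]. ROWS is a JSON object of lists of equal length, an entry for each row: "translation": the shift along the world's x, y, z in mm, a list of three; "spin": the turn about the world's z in rad; "gripper": the opening, from 0 (shut) to 1 (fully open). In form: {"translation": [[dx, dy, dz], ...], "spin": [spin, ...], "gripper": [gripper, ...]}. A call has 1 to 8 rows; each row shifts and turns the commanded pose from where the row before left it; what a row does not reach is not made up. A row lasts 1/10 s, in which the tool goes at most 50 mm and 8.59 degrees, less where a joint would pass 70% of its speed; a pose out of reach is approached as far as the arm can. A call is refused whole if a number of a shift passes 50 or a number of a turn 0.15, either way. A call with a gripper value outside its range is refused whole. The fingers move at their own pace and stop on an object; FORCE is the grip in N (left out, the last holds). Time passes only in rows, so rows that do not move let the fingers close. It gives the time, the measured TCP pose, the force, the opening and the grip force at its end, in the units of the state.
- get_state(): the state, without advancing time (a new reading comes with each control period).
- cams.grab_frame(name): name is "scene" or "top"; returns a dict with "img" (480x640x3 uint8, red, green, blue), "mtx" (3x3 intrinsics, pixels), "D" ([k1, k2, p1, p2, k3] as OpenCV has them; the pictures are not rectified), "R" (3x3) and "t" (3): a world point X has camera coordinates R X + t. Camera axes: x right, y down, z forward; pixel columns grow to the right and rows downward; lengths in m; the calibration is good to about 2 mm. A picture is of the moment at which its call begins. There is no depth.
- arm.job_done(): hands the job in; it is judged then, once.
Trained networks look in the newest picture that a camera, given by its name, has taken for a name from the list of things; names that differ only in an ending like _2 or _b are one class to them, and where a whole thing is asked for, a point or a joint stands for the part that bears it (a point fixed in the world has none). Each returns a list of dicts, best first, with "confidence" (0 to 1); they miss things now and then, are a little off and sometimes report something else, mostly with a low value. They report only what shows in the picture. A call takes as long as a camera call.
- nets.search_frame(camera, label): "centre" ([x, y, z] in m, in world coordinates, good to about 4 mm: the middle of the surface that is visible of it).
- nets.pinpoint(camera, label): "centre" ([x, y, z] in m, in world coordinates, good to about 4 mm: a listed point, or the origin of a listed thing).
The state is a dict: "t": time; "q": joint angles; "qd": joint speeds; "joint_efforts": joint torques, N m; "eef_pos": TCP position; "ee_rot": TCP orientation; "force": force on the tool from outside, world axes, zero at the start; "moment": the same for the moment, N m; "width": finger opening in m; "gripper_force": force on a finger pad.
Only numpy, scipy, OpenCV 4.12 (cv2) and the standard library are available. Lean on these libraries where they do the work, as an engineer would, in place of code of your own. Each camera call takes 0.05 s, during which the arm holds its last target. There are 200 camera calls.

## Working session

There is one attempt and no reset: what is moved stays moved. The work goes in short steps, Python scripts to look and compute and a shell command to move; the robot and the scene stay as the last step left them, time stands still between calls to the robot, and variables do not carry over. Pictures are saved under pics/ and viewed, at most 10 in all, crops included, and the job is handed in when it is done.

```bash
mkdir -p pics && ls && python3 - <<'E'
from station import get_state,cams,nets
import cv2
s=get_state();print(s['t'],s['eef_pos'],s['ee_rot'],s['width'])
for c in('scene','top'):
    f=cams.grab_frame(c);cv2.imwrite(f'pics/{c}0.png',f['img'][:,:,::-1])
    for l in ['press','bed','book','crank_axis','handle_grip','knob_grip','glue_pot','glass_jar','scissors','fixed_jaw','pad']:
        try:
            print(c,l,[(d['centre'],d['confidence']) for d in nets.pinpoint(c,l)[:2]])
        except Exception as e: print(l,e)
print(get_state()['t'])
E
```

```text
pics
0.0 [0.21206759 0.64029969 0.22563428] [ 3.13994236e+00 -1.47735704e-04 -3.19900482e-01] 0.08763856188570504
scene press [([0.5702, 0.0804, -0.0009], 0.56), ([0.5727, 0.0858, 0.0004], 0.24)]
scene bed [([0.5748, 0.101, 0.0201], 0.74)]
scene book [([0.5136, -0.3202, -0.0014], 0.84)]
scene crank_axis [([0.5599, -0.0435, 0.1173], 0.85), ([0.4277, 0.4055, 0.0036], 0.22)]
scene handle_grip [([0.605, -0.0699, 0.1199], 0.75), ([0.5839, 0.2052, 0.1144], 0.52)]
scene knob_grip [([0.5878, 0.2049, 0.113], 0.82)]
scene glue_pot [([0.7018, -0.2858, -0.0019], 0.85)]
scene glass_jar [([0.6114, 0.3598, -0.0], 0.88)]
scene scissors [([0.4279, 0.4045, 0.0022], 0.88)]
scene fixed_jaw []
scene pad [([0.4281, 0.4063, 0.0033], 0.57), ([0.5735, 0.0824, 0.0009], 0.54)]
top press [([0.5701, 0.0806, -0.0], 0.9)]
top bed [([0.5725, 0.0976, 0.0169], 0.65)]
top book [([0.5112, -0.3227, -0.0005], 0.95)]
top crank_axis [([0.5572, -0.0426, 0.1203], 0.83)]
top handle_grip [([0.5943, -0.0632, 0.1187], 0.37)]
top knob_grip [([0.5844, 0.2071, 0.1122], 0.97)]
top glue_pot [([0.7001, -0.2853, -0.0022], 0.85)]
top glass_jar [([0.6125, 0.3605, -0.0039], 0.64)]
top scissors [([0.4245, 0.4034, -0.0016], 0.66)]
top fixed_jaw []
top pad [([0.5702, 0.0871, -0.0017], 0.79)]
1.2
```

View pics/top0.png

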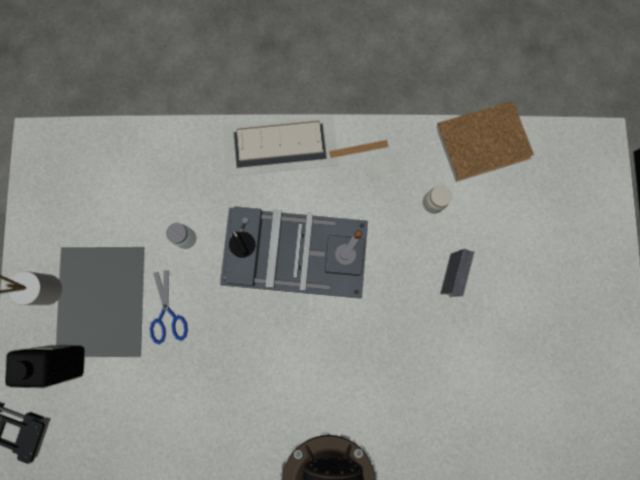

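View pics/scene0.png

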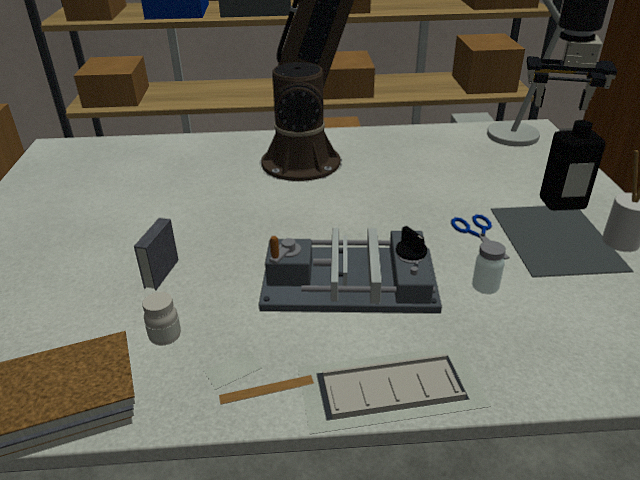

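Top: press spans (222–368, 207–298), +y to the left and crank at right; knob (241,244), handle (358,234), book (458,273), pot (437,198), glass jar (180,235), scissors (168,310). Scene view agrees. Now I zoom in with model overlays to get yaws.

```bash
cat > h.py <<'E'
import numpy as np,cv2
from station import get_state,cams,nets,arm
def proj(f,P): 
    return cv2.projectPoints(np.array(P,float).reshape(-1,1,3),cv2.Rodrigues(np.array(f['R'],float))[0],np.array(f['t'],float),np.array(f['mtx'],float),np.array(f['D'],float))[0].reshape(-1,2)
def back(f,uv,z):
    u=cv2.undistortPoints(np.array(uv,float).reshape(-1,1,2),np.array(f['mtx'],float),np.array(f['D'],float)).reshape(-1,2)
    R=np.array(f['R']);C=-R.T@np.array(f['t']);d=np.c_[u,np.ones(len(u))]@R
    return C+d*((z-C[2])/d[:,2])[:,None]
def crop(f,c,w,h,k):
    x,y=int(c[0]-w/2),int(c[1]-h/2)
    im=f['img'][y:y+h,x:x+w,::-1]
    im=cv2.resize(im,None,fx=k,fy=k,interpolation=cv2.INTER_CUBIC)
    for i in range(0,w,10): cv2.putText(im,str(x+i),(i*k,8),0,.3,(0,255,255),1);cv2.line(im,(i*k,10),(i*k,16),(0,255,255),1)
    for j in range(0,h,10): cv2.putText(im,str(y+j),(0,j*k+4),0,.3,(0,255,0),1)
    return im
E
python3 - <<'E'
from h import *
f=cams.grab_frame('top');
a=crop(f,(295,252),160,100,5);b=crop(f,(458,272),50,60,8)
im=np.zeros((600,800,3),np.uint8)
a=crop(f,(295,252),160,100,5)
im[:500,:800]=a;cv2.imwrite('pics/a.png',im[:500])
g=cams.grab_frame('scene')
c=crop(g,(156,255),50,75,8)
im=np.zeros((600,800,3),np.uint8);im[:480,:400]=b;im[:600,400:800]=c
cv2.imwrite('pics/b.png',im)
E
```

```text
(no output)
```

View pics/a.png

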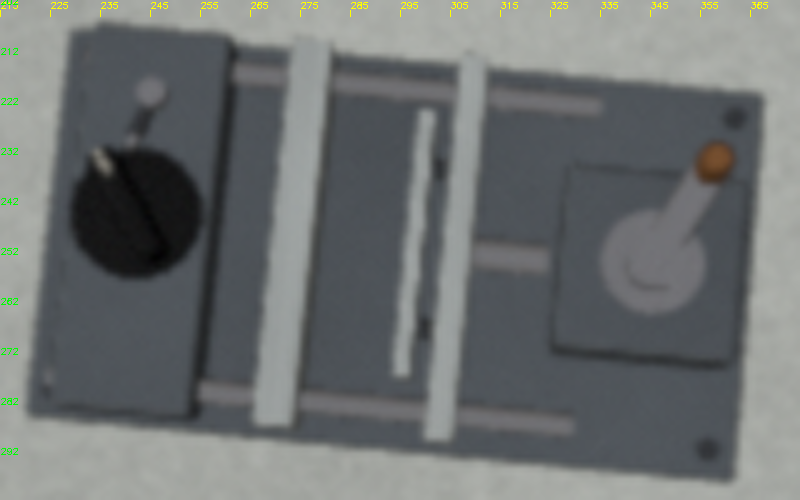

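View pics/b.png

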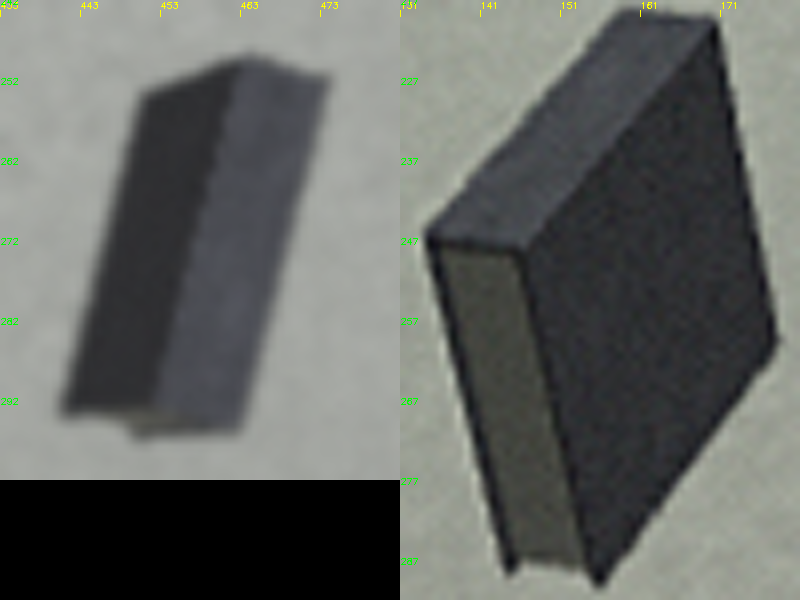

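Crops: the book's top face is at top-pixels (463.6,249.1),(474.2,251.6),(463,296); in scene (158.5,219.2),(170.4,220.5),(146.6,249),(134.8,247.4). Fixed jaw top (274,210)–(281,210)–(273,287)–(266,287); plate corners (367.6,221),(362,298). Fit poses from these.

```bash
python3 - <<'E'
from h import *
from scipy.optimize import least_squares
T=cams.grab_frame('top');S=cams.grab_frame('scene')
def w(p,P):
    x,y,a=p;c,s=np.cos(a),np.sin(a);P=np.array(P,float)/1000
    return np.c_[x+c*P[:,0]-s*P[:,1],y+s*P[:,0]+c*P[:,1],P[:,2]]
# book: model corners (x far +, y left +)
bt=[[55,14,110],[55,-14,110],[-55,-14,110]];ut=[[463.6,249.1],[474.2,251.6],[463,296]]
bs=[[-55,-14,110],[-55,14,110],[55,14,110],[55,-14,110],[55,14,0],[-55,14,0]];us=[[158.5,219.2],[170.4,220.5],[146.6,249],[134.8,247.4],[156,291],[177.7,261.3]]
r=lambda p:np.r_[(proj(T,w(p,bt))-ut).ravel(),(proj(S,w(p,bs))-us).ravel()]
o=least_squares(r,[.512,-.321,-.2]);print('book',o.x.round(4),o.fun.reshape(-1,2).round(1).tolist())
pt=[[95,60,75],[95,40,75],[-95,40,75],[-95,60,75],[100,-180,20],[-100,-180,20]]
up=[[274,210],[281,210],[273.2,286.8],[266.2,286.4],[367.6,220.8],[362,298]]
r=lambda p:(proj(T,w(p,pt))-up).ravel()
o=least_squares(r,[.57,.08,-.1]);p=o.x;print('press',p.round(4),o.fun.reshape(-1,2).round(1).tolist())
# handle and mark
h=back(T,[[215+715/5,202+160/5]],.142)[0];c=w(p,[[0,-125,122]])[0];k=w(p,[[0,125,111]])[0]
d=h-c;print('handle',h,'axis',c,'knob',k,'r',np.hypot(*d[:2]),'ang',np.arctan2(d[1],d[0]),'rel',np.arctan2(d[1],d[0])-p[2])
m=back(T,[[215+100/5,202+158/5],[215+158/5,202+255/5]],.127);print('knob bar ends',m.round(4).tolist())
# pad / jaw face
for n,uv in(('pad top',[[215+425/5,202+110/5],[215+401/5,202+375/5]]),('mjaw',[[215+473/5,202+56/5],[215+438/5,202+438/5]])):
    q=back(T,uv,.075)-[p[0],p[1],0];print(n,(q[:,:2]@np.array([[np.cos(p[2]),-np.sin(p[2])],[np.sin(p[2]),np.cos(p[2])]])).round(4).tolist())
E
```

```text
book [ 0.5132 -0.3203 -0.292 ] [[-1.9, -2.1], [-1.4, -1.3], [-1.2, -1.3], [-0.5, -2.2], [-0.3, -2.1], [-1.0, -1.5], [-2.1, -1.5], [-0.4, -0.4], [0.4, -1.5]]
press [ 0.5701  0.0782 -0.0993] [[-0.6, -0.7], [0.5, 0.0], [0.4, 0.6], [-0.9, 0.3], [0.6, -0.5], [0.1, 0.2]]
handle [ 0.59801754 -0.0714328   0.142     ] axis [ 0.55769168 -0.04619715  0.122     ] knob [0.58248673 0.20257022 0.111     ] r 0.047571140863744844 ang -0.5591694457402476 rel -0.45982592228041674
knob bar ends [[0.603, 0.2138, 0.127], [0.5574, 0.1863, 0.127]]
pad top [[0.0647, -0.0085], [-0.0653, -0.0093]]
mjaw [[0.0936, -0.0293], [-0.0938, -0.0299]]
```

```bash
python3 -m creep '{"translation":[[25,-42,0],[25,-42,0],[25,-42,0],[25,-42,0],[25,-42,0],[25,-42,0],[25,-42,0],[25,-42,0]],"spin":[0,0,0,0,0,0,0,0],"gripper":[1,1,1,1,1,1,1,1]}' && python3 -m creep '{"translation":[[12,-45,0],[12,-45,0],[12,-45,0],[12,-45,0],[12,-45,0],[12,-45,0],[12,-45,0],[12,-45,0]],"spin":[0,0,0,0,0,0,0,0],"gripper":[1,1,1,1,1,1,1,1]}'
```

```text
t: 2.2
eef_pos: [0.4129, 0.303, 0.227]
ee_rot: [-3.141, -0.0, -0.319]
force: [1.4, 0.2, 0.8]
width: 0.0878
gripper_force: 0.0
t: 3.0
eef_pos: [0.5085, -0.0572, 0.227]
ee_rot: [-3.141, -0.001, -0.32]
force: [1.2, 0.9, 0.6]
width: 0.0879
gripper_force: 0.0
```

```bash
python3 - <<'E'
from h import *
from scipy.optimize import least_squares
T=cams.grab_frame('top');S=cams.grab_frame('scene')
def w(p,P):
    x,y,a=p;c,s=np.cos(a),np.sin(a);P=np.array(P,float)/1000
    return np.c_[x+c*P[:,0]-s*P[:,1],y+s*P[:,0]+c*P[:,1],P[:,2]]
bt=[[55,14,110],[55,-14,110],[-55,-14,110]];ut=[[463.6,249.1],[474.2,251.6],[463,296]]
bs=[[-55,-14,110],[-55,14,110],[55,14,110],[55,-14,110],[55,14,0],[-55,14,0]];us=np.array([[158.5,219.2],[170.4,220.5],[146.6,249],[134.8,247.4],[156,291],[177.7,261.3]])-[0,1]
for n,r in(('top',lambda p:(proj(T,w(p,bt))-ut).ravel()),('scene',lambda p:(proj(S,w(p,bs))-us).ravel())):
    o=least_squares(r,[.512,-.321,-.2]);print(n,o.x.round(4),o.fun.reshape(-1,2).round(1).tolist())
s=get_state();print(s['eef_pos'],s['ee_rot'],s['q'],s['force'])
E
```

```text
top [ 0.5096 -0.3236 -0.3011] [[-0.3, -0.6], [0.2, 0.3], [0.0, 0.3]]
scene [ 0.5152 -0.3186 -0.2749] [[-0.4, -0.8], [-0.0, -0.8], [0.2, 0.0], [-1.1, 0.1], [0.7, 1.1], [0.7, -0.1]]
[ 0.50868569 -0.05968993  0.22641839] [ 3.14069719e+00  9.35600480e-05 -3.24972989e-01] [ 2.67579110e-01  8.94628012e-02 -3.41500855e-01  7.59845327e-04
 -1.14041049e+00  9.77927046e-01] [-0.02663026  1.26296943 -0.90500774]
```

```bash
python3 -m creep '{"translation":[[0,-43,0],[1,-43,0],[0,-43,0],[1,-43,0],[0,-43,0],[1,-44,0],[0,0,0],[0,0,-30]],"spin":[0.03,0,0,0,0,0,0,0],"gripper":[1,1,1,1,1,1,1,1]}' && python3 -m creep '{"translation":[[0,0,-30],[0,0,-30],[0,0,-30],[0,0,-20],[0,0,-15],[0,0,-6],[0,0,0],[0,0,0]],"spin":[0,0,0,0,0,0,0,0],"gripper":[1,1,1,1,1,1,1,1]}' && python3 - <<'E'
from h import *
T=cams.grab_frame('top')
S=cams.grab_frame('scene')
im=np.zeros((600,800,3),np.uint8)
im[:600,:400]=crop(T,(455,265),80,120,5);im[:600,400:]=crop(S,(165,230),80,120,5)
cv2.imwrite('pics/c.png',im)
E
```

```text
t: 3.9
eef_pos: [0.5133, -0.3164, 0.1997]
ee_rot: [3.141, -0.007, -0.292]
force: [0.9, 0.5, -0.4]
width: 0.0877
gripper_force: 0.0
t: 4.7
eef_pos: [0.5119, -0.3142, 0.0664]
ee_rot: [3.141, -0.001, -0.289]
force: [-0.2, 0.2, 1.1]
width: 0.0877
gripper_force: 0.0
```

View pics/c.png

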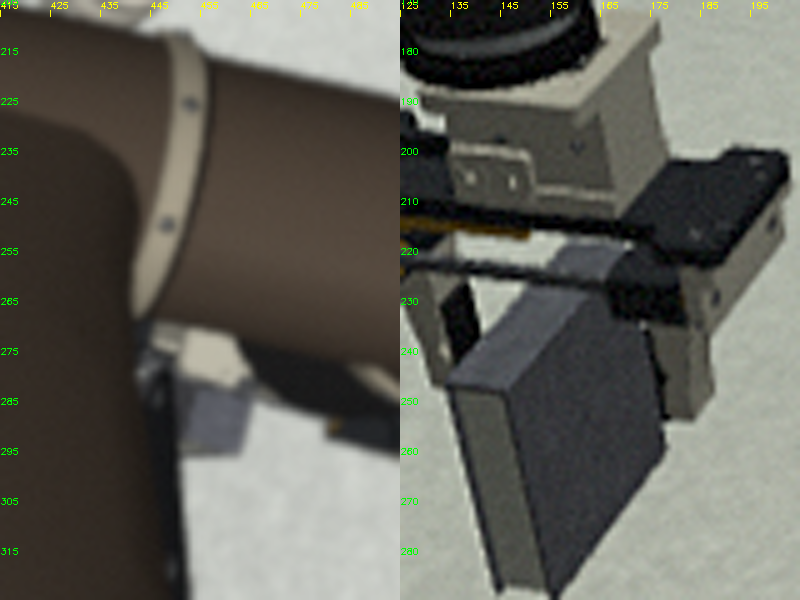

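The book's top edge sits between the fingers (scene ~(135–180, 220–250)); I nudge -5 mm in y to centre and close.

```bash
python3 -m creep '{"translation":[[0,-5,0],[0,0,0],[0,0,0],[0,0,0],[0,0,0],[0,0,0],[0,0,0],[0,0,0]],"spin":[0,0,0,0,0,0,0,0],"gripper":[1,1,0.6,0.4,0.3,0.2,0.2,0.2]}' 25 && python3 -m creep '{"translation":[[0,0,0],[0,0,0],[0,0,0],[0,0,0]],"spin":[0,0,0,0],"gripper":[0.2,0.2,0.2,0.2]}' 25
```

```text
t: 5.6
eef_pos: [0.5112, -0.3192, 0.0655]
ee_rot: [3.142, 0.0, -0.29]
force: [-0.2, 0.4, -0.4]
width: 0.0452
gripper_force: 0.0
t: 6.0
eef_pos: [0.5112, -0.3193, 0.0656]
ee_rot: [3.142, -0.0, -0.29]
force: [0.6, -0.4, -0.3]
width: 0.0281
gripper_force: 25.0
```

```bash
python3 -m creep '{"translation":[[0,0,20],[0,0,40],[0,0,45],[0,0,45],[0,0,22],[6,20,0],[6,35,0],[6,40,0]],"spin":[0,0,0,0,0,0.02,0.04,0.04],"gripper":[0.2,0.2,0.2,0.2,0.2,0.2,0.2,0.2]}' 30 && python3 -m creep '{"translation":[[6,40,0],[6,40,0],[6,40,0],[6,40,0],[6,40,0],[6,40,0],[6,40,0],[6,30,0]],"spin":[0.04,0.04,0.01,0,0,0,0,0],"gripper":[0.2,0.2,0.2,0.2,0.2,0.2,0.2,0.2]}' && python3 -m creep '{"translation":[[1,10,0],[0,0,0],[0,0,0],[0,0,0]],"spin":[0,0,0,0],"gripper":[0.2,0.2,0.2,0.2]}'
```

```text
t: 6.8
eef_pos: [0.5288, -0.2237, 0.2371]
ee_rot: [-3.141, 0.001, -0.19]
force: [0.4, 0.8, -1.9]
width: 0.0277
gripper_force: 30.0
t: 7.6
eef_pos: [0.5768, 0.0881, 0.2372]
ee_rot: [-3.141, 0.001, -0.099]
force: [1.0, -0.9, -1.6]
width: 0.0281
gripper_force: 30.0
t: 8.0
eef_pos: [0.5779, 0.0947, 0.2375]
ee_rot: [3.141, 0.0, -0.101]
force: [0.6, -0.2, -2.6]
width: 0.0273
gripper_force: 30.0
```

```bash
python3 -m creep '{"translation":[[-6,1,-25],[0,0,-25],[0,0,-20],[0,0,-6],[0,0,0],[0,0,0]],"spin":[0,0,0,0,0,0],"gripper":[0.2,0.2,0.2,0.2,0.2,0.2]}' && python3 - <<'E'
from h import *
S=cams.grab_frame('scene')
cv2.imwrite('pics/d.png',crop(S,(350,235),200,150,4))
E
```

```text
t: 8.6
eef_pos: [0.5729, 0.0965, 0.1627]
ee_rot: [-3.141, -0.001, -0.1]
force: [0.2, 0.2, -1.5]
width: 0.0278
gripper_force: 30.0
```

View pics/d.png

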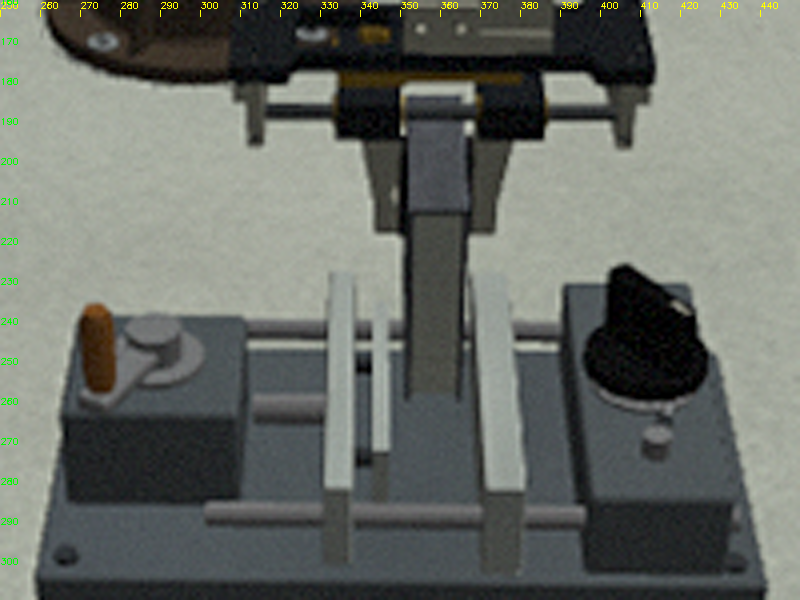

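The book's lower end (352–365) hangs centred between pad (right edge 347) and fixed jaw (left edge ~369). Lowering.

```bash
python3 -m creep '{"translation":[[0,0,-15],[0,0,-15],[0,0,-15],[0,0,-15],[0,0,-10],[0,0,-3],[0,0,0],[0,0,0]],"spin":[0,0,0,0,0,0,0,0],"gripper":[0.2,0.2,0.2,0.2,0.2,0.2,0.2,0.2]}' && python3 -m creep '{"translation":[[0,0,-1],[0,0,-1],[0,0,-1],[0,0,0],[0,0,0]],"spin":[0,0,0,0,0],"gripper":[0.2,0.2,0.2,0.2,0.2]}'
```

```text
t: 9.45
eef_pos: [0.5728, 0.097, 0.0894]
ee_rot: [-3.141, -0.001, -0.1]
force: [-0.5, -0.2, -2.3]
width: 0.0279
gripper_force: 30.0
t: 9.95
eef_pos: [0.5722, 0.0967, 0.0856]
ee_rot: [-3.142, -0.0, -0.1]
force: [0.5, -0.0, -1.3]
width: 0.0282
gripper_force: 30.0
```

```bash
python3 -m creep '{"translation":[[0,0,-0.5],[0,0,0],[0,0,-0.5],[0,0,0],[0,0,0]],"spin":[0,0,0,0,0],"gripper":[0.2,0.2,0.2,0.2,0.2]}'
```

```text
t: 10.45
eef_pos: [0.5722, 0.0968, 0.0855]
ee_rot: [-3.142, -0.0, -0.099]
force: [-4.9, 1.3, 7.4]
width: 0.0279
gripper_force: 30.0
```

```bash
python3 -m creep '{"translation":[[0,0,0],[0,0,0],[0,0,0],[0,0,0],[0,0,0],[0,0,0]],"spin":[0,0,0,0,0,0],"gripper":[0.35,0.5,0.6,0.6,0.6,0.6]}' && python3 -m creep '{"translation":[[0,0,15],[0,0,40],[0,0,45],[0,0,40],[0,0,0],[0,0,0]],"spin":[0,0,0,0,0,0],"gripper":[0.6,0.6,0.6,0.6,0.6,0.6]}' && python3 - <<'E'
from h import *
S=cams.grab_frame('scene')
cv2.imwrite('pics/e.png',crop(S,(350,235),200,150,4))
for c in('scene','top'):
  if c=='top':cams.grab_frame(c)
  for l in('book','handle_grip','crank_axis','knob_grip'): print(c,l,[(d['centre'],d['confidence']) for d in nets.pinpoint(c,l)[:1]])
E
```

```text
t: 11.05
eef_pos: [0.5722, 0.0968, 0.0845]
ee_rot: [3.142, 0.0, -0.1]
force: [0.7, 0.6, -0.1]
width: 0.0522
gripper_force: 0.0
t: 11.65
eef_pos: [0.5725, 0.097, 0.2257]
ee_rot: [-3.14, -0.002, -0.1]
force: [-0.2, -0.6, -0.1]
width: 0.0525
gripper_force: 0.0
scene book [([0.575, 0.0993, 0.0182], 0.65)]
scene handle_grip [([0.602, -0.0722, 0.121], 0.56)]
scene crank_axis [([0.5589, -0.0421, 0.1151], 0.81)]
scene knob_grip [([0.5861, 0.2061, 0.1122], 0.7)]
top book [([0.5768, 0.094, 0.0178], 0.8)]
top handle_grip []
top crank_axis [([0.5572, -0.0423, 0.1211], 0.74)]
top knob_grip []
```

View pics/e.png

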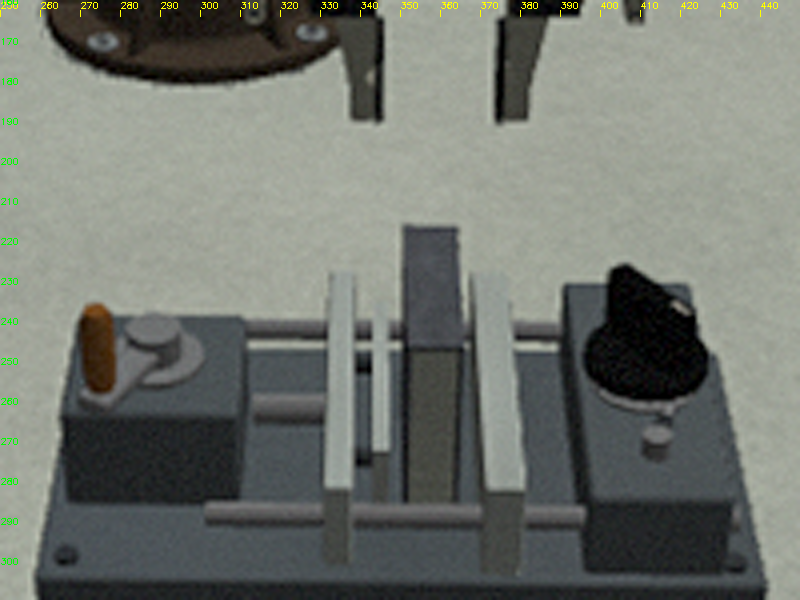

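The book stands free on the bed between the jaws (top face 350–365). Now to the crank handle at about (0.6005, -0.070).

```bash
python3 -m creep '{"translation":[[7,-42,0],[7,-42,0],[7,-42,0],[7,-41,0],[0,0,-30],[0,0,-30],[0,0,0],[0,0,0]],"spin":[0,0,0,0,0,0,0,0],"gripper":[0.6,0.6,0.6,0.6,0.6,0.6,0.6,0.6]}' && python3 - <<'E'
from h import *
S=cams.grab_frame('scene')
cv2.imwrite('pics/f.png',crop(S,(300,225),160,120,5))
E
```

```text
t: 12.95
eef_pos: [0.6003, -0.0704, 0.1649]
ee_rot: [3.141, 0.001, -0.099]
force: [-0.4, 0.6, 0.7]
width: 0.0526
gripper_force: 0.0
```

View pics/f.png

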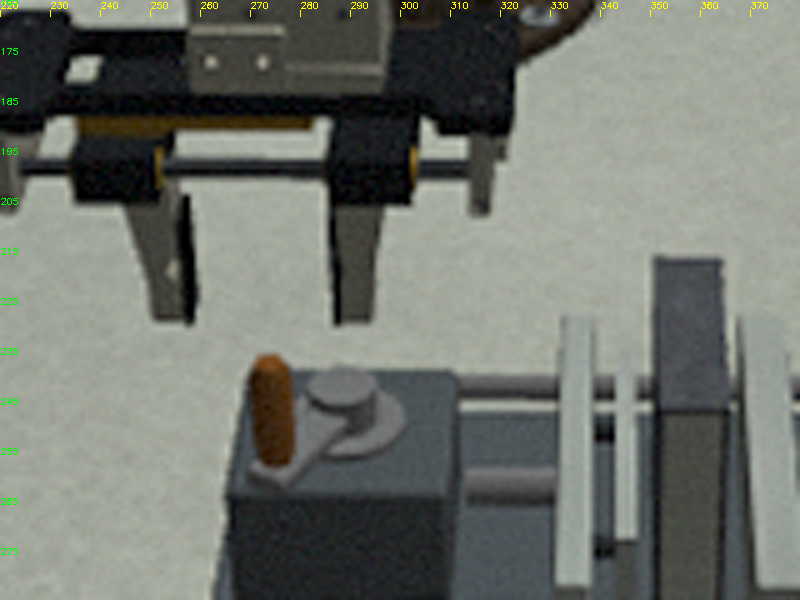

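Fingers (259, 287) straddle the handle (270) symmetrically; descend and grip.

```bash
python3 -m creep '{"translation":[[0,0,-20],[0,0,-20],[0,0,-12],[0,0,-6],[0,0,0],[0,0,0],[0,0,0],[0,0,0]],"spin":[0,0,0,0,0,0,0,0],"gripper":[0.6,0.6,0.6,0.6,0.6,0.4,0.1,0.1]}' 20 && python3 -m creep '{"translation":[[0,0,0],[0,0,0],[0,0,0],[0,0,0]],"spin":[0,0,0,0],"gripper":[0.1,0.1,0.1,0.1]}' 20;  python3 - <<'E'
import numpy as np
a0=-.555
for d0 in np.arange(0,2.41,.2):
    a=a0-d0-np.array([0,.2]); print(round(d0+.2,1),(50*np.array([np.diff(np.cos(a))[0],np.diff(np.sin(a))[0]])).round(1))
E
```

```text
t: 13.8
eef_pos: [0.6007, -0.0702, 0.1074]
ee_rot: [-3.141, -0.001, -0.1]
force: [1.3, 0.5, 0.2]
width: 0.0339
gripper_force: 0.0
t: 14.2
eef_pos: [0.6003, -0.0704, 0.1068]
ee_rot: [3.141, -0.0, -0.1]
force: [-0.3, -1.1, 1.2]
width: 0.0164
gripper_force: 20.0
0.2 [-6.1 -7.9]
0.4 [-7.5 -6.6]
0.6 [-8.7 -4.9]
0.8 [-9.5 -3.1]
1.0 [-9.9 -1.2]
1.2 [-9.9  0.8]
1.4 [-9.6  2.8]
1.6 [-8.8  4.6]
1.8 [-7.7  6.3]
2.0 [-6.3  7.7]
2.2 [-4.7  8.8]
2.4 [-2.8  9.6]
2.6 [-0.9  9.9]
```

```bash
python3 -m creep '{"translation":[[-6.1,-7.9,0],[0,0,0],[-7.5,-6.6,0],[0,0,0],[0,0,0]],"spin":[0,0,0,0,0],"gripper":[0.1,0.1,0.1,0.1,0.1]}' 20 && python3 -m creep '{"translation":[[-8.7,-4.9,0],[0,0,0],[-9.5,-3.1,0],[0,0,0],[0,0,0]],"spin":[0,0,0,0,0],"gripper":[0.1,0.1,0.1,0.1,0.1]}'
```

```text
t: 14.7
eef_pos: [0.5867, -0.0847, 0.1067]
ee_rot: [3.141, 0.0, -0.1]
force: [-0.3, 2.3, 2.1]
width: 0.0165
gripper_force: 20.0
t: 15.2
eef_pos: [0.5685, -0.0926, 0.1067]
ee_rot: [3.141, 0.0, -0.1]
force: [-0.1, 3.2, 4.0]
width: 0.0166
gripper_force: 20.0
```

```bash
python3 -m creep '{"translation":[[-9.9,-1.2,0],[0,0,0],[-9.9,0.8,0],[0,0,0],[-9.6,2.8,0],[0,0,0],[0,0,0]],"spin":[0,0,0,0,0,0,0],"gripper":[0.1,0.1,0.1,0.1,0.1,0.1,0.1]}' 20 && python3 -m creep '{"translation":[[-8.8,4.6,0],[0,0,0],[-7.7,6.3,0],[0,0,0],[0,0,0]],"spin":[0,0,0,0,0],"gripper":[0.1,0.1,0.1,0.1,0.1]}'
```

```text
t: 15.9
eef_pos: [0.5394, -0.0901, 0.1067]
ee_rot: [-3.141, 0.0, -0.1]
force: [0.9, 5.6, 2.5]
width: 0.0164
gripper_force: 20.0
t: 16.4
eef_pos: [0.523, -0.0793, 0.1067]
ee_rot: [-3.142, -0.0, -0.099]
force: [3.1, 3.8, 1.5]
width: 0.0162
gripper_force: 20.0
```

```bash
python3 -m creep '{"translation":[[-6.3,7.7,0],[0,0,0],[-4.7,8.8,0],[0,0,0],[0,0,0]],"spin":[0,0,0,0,0],"gripper":[0.1,0.1,0.1,0.1,0.1]}' 20 && python3 -m creep '{"translation":[[-1.6,4.8,0],[0,0,0],[0,0,0]],"spin":[0,0,0],"gripper":[0.1,0.1,0.1]}'
```

```text
t: 16.9
eef_pos: [0.5119, -0.063, 0.1067]
ee_rot: [3.141, -0.0, -0.099]
force: [4.0, 1.6, 1.4]
width: 0.0168
gripper_force: 20.0
t: 17.2
eef_pos: [0.5103, -0.0586, 0.1067]
ee_rot: [3.141, -0.0, -0.1]
force: [3.6, -0.5, 0.5]
width: 0.016
gripper_force: 20.0
```

```bash
python3 -m creep '{"translation":[[-0.7,2.4,0],[0,0,0],[0,0,0]],"spin":[0,0,0],"gripper":[0.1,0.1,0.1]}' 20 && python3 -m creep '{"translation":[[-0.3,2,0],[0,0,0],[0,0,0]],"spin":[0,0,0],"gripper":[0.1,0.1,0.1]}'
```

```text
t: 17.5
eef_pos: [0.5097, -0.0565, 0.1067]
ee_rot: [3.141, -0.0, -0.1]
force: [5.6, -2.0, 0.4]
width: 0.0164
gripper_force: 20.0
t: 17.8
eef_pos: [0.5093, -0.0551, 0.1067]
ee_rot: [3.14, -0.0, -0.1]
force: [6.1, -7.3, -0.0]
width: 0.0161
gripper_force: 20.0
```

```bash
python3 -m creep '{"translation":[[-0.2,1.5,0],[0,0,0],[0,0,0]],"spin":[0,0,0],"gripper":[0.1,0.1,0.1]}' 20
```

```text
t: 18.1
eef_pos: [0.5092, -0.0548, 0.1068]
ee_rot: [3.138, -0.0, -0.1]
force: [8.6, -14.5, -2.2]
width: 0.0163
gripper_force: 20.0
```

```bash
python3 -m creep '{"translation":[[0,-1,0],[0,0,0],[0,0,0],[0,0,0],[0,0,0],[0,0,25],[0,0,35],[0,0,30]],"spin":[0,0,0,0,0,0,0,0],"gripper":[0.3,0.6,0.6,0.6,0.6,0.6,0.6,0.6]}' 20 && python3 -m creep '{"translation":[[12,42,0],[12,42,0],[12,43,0],[13,43,0],[13,44,0],[13,44,0],[0,0,0],[0,0,0]],"spin":[0.1,0.1,0.1,0.1,0.1,0.1,0,0],"gripper":[0.6,0.6,0.6,0.6,0.6,0.6,0.6,0.6]}' && python3 - <<'E'
from h import *
S=cams.grab_frame('scene')
cv2.imwrite('pics/g.png',crop(S,(365,225),160,120,5))
print(get_state()['q'])
E
```

```text
t: 18.9
eef_pos: [0.5086, -0.0532, 0.1979]
ee_rot: [3.141, 0.0, -0.099]
force: [0.8, 0.5, -0.7]
width: 0.0526
gripper_force: 0.0
t: 19.7
eef_pos: [0.5833, 0.2059, 0.1957]
ee_rot: [3.142, 0.002, 0.502]
force: [-0.3, -0.7, 0.4]
width: 0.0526
gripper_force: 0.0
[ 6.53302561e-01  2.87726938e-01 -1.62158781e-01 -1.81897987e-04
 -1.12223989e+00  1.41805609e+00]
```

View pics/g.png

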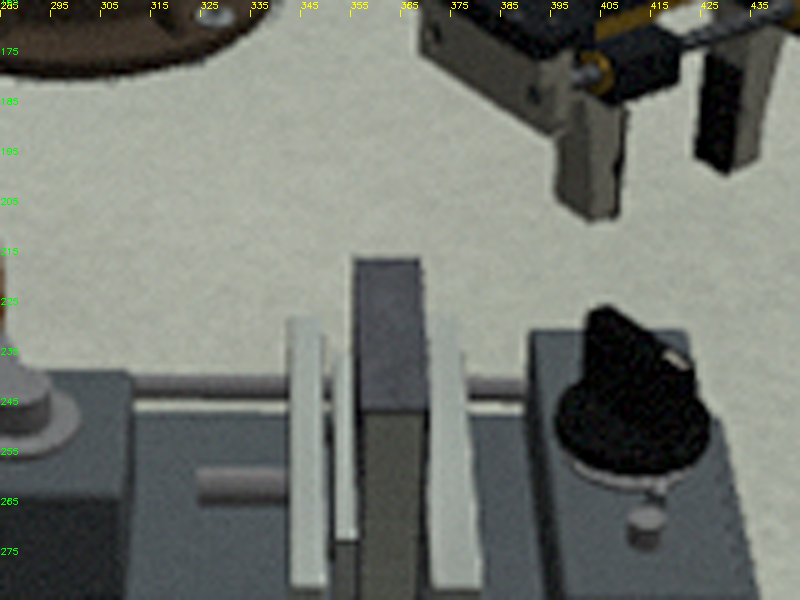

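The book is gripped between pad and fixed jaw (355–370), the fingers straddle the knob bar. Descend and grip.

```bash
python3 -m creep '{"translation":[[0,-1,-30],[0,0,-30],[0,0,-20],[0,0,-13],[0,0,-6],[0,0,0],[0,0,0],[0,0,0]],"spin":[0,0,0,0,0,0,0,0],"gripper":[0.6,0.6,0.6,0.6,0.6,0.6,0.4,0.1]}' 20 && python3 -m creep '{"translation":[[0,0,0],[0,0,0],[0,0,0],[0,0,0]],"spin":[0,0,0,0],"gripper":[0.1,0.1,0.1,0.1]}' 25
```

```text
t: 20.55
eef_pos: [0.5843, 0.2041, 0.0988]
ee_rot: [-3.142, -0.002, 0.5]
force: [-0.7, 0.7, -0.5]
width: 0.0413
gripper_force: 0.0
t: 20.95
eef_pos: [0.5833, 0.2049, 0.0978]
ee_rot: [-3.14, -0.001, 0.5]
force: [-3.4, 4.5, 1.8]
width: 0.0143
gripper_force: 25.0
```

```bash
python3 -m creep '{"translation":[[-0.4,0.5,0],[0,0,0],[0,0,0],[0,0,0],[0,0,0],[0,0,0]],"spin":[0,-0.1,-0.1,-0.1,-0.1,0],"gripper":[0.1,0.1,0.1,0.1,0.1,0.1]}' 30 && python3 -m creep '{"translation":[[0,0,0],[0,0,0],[0,0,0],[0,0,0],[0,0,0]],"spin":[-0.1,-0.1,-0.1,-0.1,0],"gripper":[0.1,0.1,0.1,0.1,0.1]}'; python3 -c "from station import get_state;print(get_state()['moment'])"
```

```text
t: 21.55
eef_pos: [0.5832, 0.2051, 0.0978]
ee_rot: [-3.141, -0.0, 0.097]
force: [-2.8, 4.0, 2.5]
width: 0.0138
gripper_force: 30.0
t: 22.05
eef_pos: [0.5832, 0.2053, 0.0978]
ee_rot: [-3.14, 0.0, -0.303]
force: [-3.0, 4.2, 2.5]
width: 0.014
gripper_force: 30.0
[ 1.66100798  1.16731693 -0.13904962]
```

```bash
python3 -m creep '{"translation":[[0,0,0],[0,0,0],[0,0,0],[0,0,0],[0,0,0],[0,0,0]],"spin":[-0.1,-0.1,-0.1,-0.1,0,0],"gripper":[0.1,0.1,0.1,0.1,0.1,0.1]}'; python3 -c "from station import get_state;print(get_state()['moment'])"
```

```text
t: 22.65
eef_pos: [0.5833, 0.2054, 0.0978]
ee_rot: [-3.14, 0.001, -0.7]
force: [-2.5, 4.8, 1.7]
width: 0.0135
gripper_force: 30.0
[ 1.83700146  1.12884413 -0.05644719]
```

Release and lift clear, then check.

```bash
python3 -m creep '{"translation":[[0,0,0],[0,0,0],[0,0,0],[0,0,0],[0,0,0],[0,0,25],[0,0,40],[0,0,45]],"spin":[0,0,0,0,0,0,0,0],"gripper":[0.3,0.6,0.6,0.6,0.6,0.6,0.6,0.6]}' && python3 -m creep '{"translation":[[0,0,40],[-20,30,20],[-20,30,0],[-20,30,0],[0,0,0],[0,0,0]],"spin":[0,0,0,0,0,0],"gripper":[0.6,0.6,0.6,0.6,0.6,0.6]}' && python3 - <<'E'
from h import *
S=cams.grab_frame('scene')
cv2.imwrite('pics/i.png',crop(S,(355,245),200,150,4))
for l in('book','knob_grip'): print(l,[(d['centre'],d['confidence']) for d in nets.pinpoint('scene',l)[:1]])
E
```

```text
t: 23.45
eef_pos: [0.5826, 0.2036, 0.2076]
ee_rot: [3.139, 0.001, -0.7]
force: [0.3, -0.3, 0.4]
width: 0.0526
gripper_force: 0.0
t: 24.05
eef_pos: [0.5229, 0.2948, 0.2676]
ee_rot: [-3.142, -0.0, -0.698]
force: [1.6, 0.2, 0.2]
width: 0.0527
gripper_force: 0.0
book [([0.5732, 0.109, 0.0203], 0.94)]
knob_grip [([0.5858, 0.204, 0.1129], 0.58)]
```

View pics/i.png

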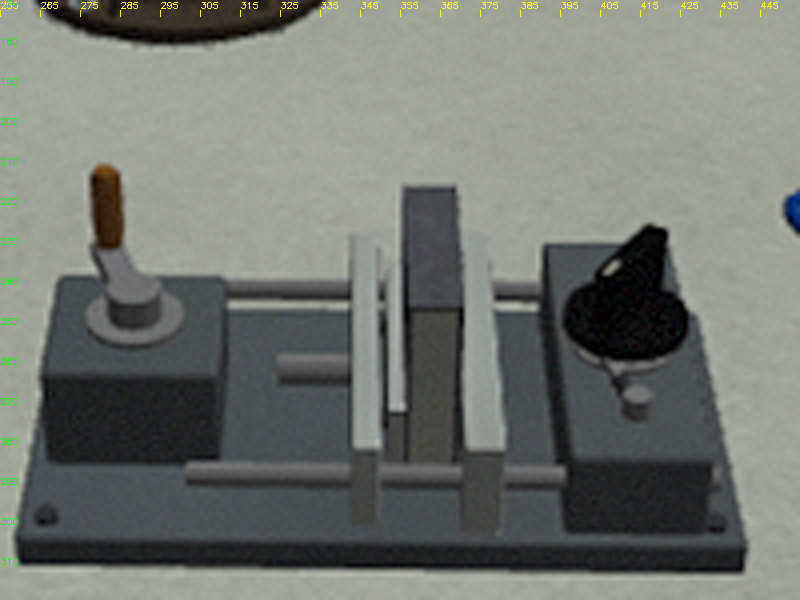

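The crank is at its far stop (handle at 281,220). The book is clamped between pad and jaw (356–369), and the knob bar has swung over to the locked side (mark at 407,237).

```bash
python3 -c "from station import arm;print(arm.job_done())"
```

```text
the job is handed in; nothing more can be done
None
```

I set the book spine up in the press, turned the crank to its stop, locked the knob, and handed the job in at about 24 s; the last picture agrees, though I have had no verdict back.

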